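# Weigh out two brass balls from the counting cup

### The arm

A 6-joint arm with a two-finger parallel gripper is mounted at the origin on the work surface. World frame = base frame: x ahead of the robot, y to its left, z up, the work surface at z = 0. Lengths are in m, angles in rad, forces in N, time in s.
With the tool pointing down it reaches from about 0.3 to 0.875 m from the base axis. Payload 6.4 kg.
Tool frame: the origin (TCP) lies between the finger pads; the fingertips stand 25 mm ahead of it and the grasp point (between the pads) lies 6 mm ahead of it; z points along the fingers, y is the line along which they close (so a half turn about z gives the same grasp; the last joint's range is limited). The gripper opens to 85 mm and grips with 20 to 120 N. Pads are 22 mm wide; open, the fingers measure 114 mm over their backs; the gripper's body (76 mm by 85 mm) begins 54 mm behind the grasp point. The pads swing forward as they close: fully open they stand 13 mm farther back than shut.
Start: joints at [-1.374, 0.181, 1.607, -0, 1.354, -0.206], TCP at [0.225, -0.529, 0.256] pointing down, gripper open.
Joint ranges: [-2.99, 2.99], [-0.89, 2.07], [0.3, 2.58], [-1.14, 4.28], [0, 2.63], [-3.12, 3.12]. Speed limits (rad/s): [2.57, 2.57, 3.01, 3.14, 3.14, 3.14].

### API

Orientations are given as a unit quaternion [w, x, y, z].
In Python, from bench import ctrl gives the robot as it stands.
- The arm moves only by the tool servo_tool, never from a script. Its argument "series" is text: rows parted by semicolons, each of 7 numbers parted by spaces: the gripper command: -1 is fully open, 1 is shut, values between are in proportion, then the shift along the tool's x, y, z in m, then the turn, a rotation vector about the tool's x, y, z in degrees. A call has 1 to 12 rows; each row is the pose to reach, as a shift and turn from the pose commanded when the call began, along the tool's axes at that moment; what a row does not reach only later rows make up. A row lasts 1/12 s, in which the tool goes at most 41.7 mm and 7.16 degrees, less where a joint would pass 70% of its speed; a pose out of reach is approached as far as the arm can. A call with a gripper value outside its range is refused whole. The fingers move at their own pace and stop on an object; the grip force is fixed at half the most. Time passes only in rows, so rows that repeat a pose let the fingers close. It gives the time, the measured TCP pose, the force, the opening and the grip force at its end, in the units of the state.
- ctrl.get_obs(): the state, without advancing time (a new reading comes with each control period).
- ctrl.camera(name): name is "scene" or "top" or "wrist"; returns a dict with "img" (384x512x3 uint8, red, green, blue), "z_map" (384x512 float32, m along the optical axis (not along the pixel's ray), 0 where there is no reading), "fovy" (degrees; the focal length in pixels is half the picture's height over the tangent of half this angle, whatever the lens; pixels are square), "cx", "cy" (the principal point, pixels), "extrinsics" (4x4, takes a point from camera to world coordinates); the wrist camera has in their place "T_tool_cam" (4x4, takes a point from camera to tool coordinates, whose origin is the TCP and whose axes are the flange's). Camera axes: x right, y down, z forward; pixel columns grow to the right and rows downward; lengths in m; the calibration is good to about 2 mm. A picture is of the moment at which its call begins: read the wrist's pose just before it.
- ctrl.hand_in(): hands the job in; it is judged then, once.
The state is a dict: "time_s": time; "q": joint angles; "dq": joint speeds; "joint_efforts": joint torques, N m; "eef_pos": TCP position; "eef_rot": TCP orientation; "wrist_force": force on the tool from outside, world axes, zero at the start; "torque": the same for the moment, N m; "opening": opening from 0.0 (shut) to 1.0 (fully open); "grasp_force": force on a finger pad.
Only numpy, scipy, OpenCV 4.12 (cv2) and the standard library are available. Lean on these libraries where they do the work, as an engineer would, in place of code of your own. Each camera call takes 0.05 s, during which the arm holds its last target. There are 200 camera calls.

### The job

A pair of cabinet doors needs two brass ball pulls. Pick up the light wooden cup that holds four brass balls, tip it little by little over the copper pan of the green scale and stop as soon as exactly two balls have dropped into the pan. Then stand the cup, with the other two balls still in it, upright on the table and let go; the dark cup with steel balls is not wanted.

Things in the scene. Friction and masses are not known exactly. Their poses are not given: they have to be found in the camera images.
- cup_mid (a point): Centre of the light wooden cup, 30 mm above its underside. A boat-shaped trough with flat upright sides: 111 mm long along x (-60 to +51), 35 wide along y (grip across y), 60 high along z; foot -36 to +36. 0.14-0.22 kg empty. +x points to its mouth. Four polished brass balls (24 mm, 61 g) lie in single file along x. A dark wooden twin with steel balls stands on the other side, left or right.
- cup_lip (a point): Middle of the lip at the cup's mouth, 50 mm ahead of the cup's centre and 1 below it. The trough's floor is a cradle (radius 62 mm about an axis along y, 36 above the centre), so the balls gather at its lowest part and leave over the lip one by one as the mouth turns down: the first at about 0.36 rad of tilt, the second at 0.52, the third at 0.72 (each 0.08 rad either way).
- ball3_center (a point): Centre of the third brass ball counted from the cup's mouth (24 mm across): the next in line after the two wanted; it must stay in the cup.
- pan_mid (a point): Centre of the inner floor of the scale's copper pan, a bowl 148 mm across its rim; rim 36 mm above this point, floor 96 mm above the table when empty. x points from the pan to the dial. The scale's green base, fixed, 50 mm high, 180 wide, reaches 80 mm to -x and 160 to +x; there a flat white dial with a red needle has a mark each for 0 to 4 balls, the needle turning clockwise.
- pan (a joint): How far the scale's pan has sunk on its spring, in m: 0 when empty, 0.008 more for each brass ball in it (0.016 with two); 75 N/m, well damped.

How it is judged:
By the outcome, as a careful person would: the job done as asked, in the order asked, and still so for the second after the job is handed in, with the robot touching nothing.
It also fails if it takes over 72 s, if anything falls off the work surface, if the arm or the gripper's body presses on something with over 40 N, if the wrist force passes 120 N, or if a joint passes its speed limit or range.

## Working session

There is one attempt and no reset: what is moved stays moved. The work goes in short steps, Python scripts to look and compute and a tool call to move; the robot and the scene stay as the last step left them, time stands still between calls to the robot, and variables do not carry over. Pictures are saved under pics/ and viewed, at most 10 in all, crops included, and the job is handed in when it is done.

Besides the shell and the picture viewer there is one more tool, called by a JSON object that holds its "fn" and its "kwargs". servo_tool: Moves the arm, as the interface text tells. Its arguments: {"type":"object","properties":{"series":{"type":"string"}},"required":["series"]}

```bash
mkdir -p pics; cat > h.py <<'E'
import numpy as np, cv2
from bench import ctrl
from scipy.spatial.transform import Rotation as R
def cloud(c, o=None):
    h,w=c["z_map"].shape; f=h/2/np.tan(np.radians(c["fovy"])/2)
    v,u=np.mgrid[:h,:w]; z=c["z_map"]
    P=np.stack([(u-c["cx"])*z/f,(v-c["cy"])*z/f,z],-1)
    if "extrinsics" in c: T=np.array(c["extrinsics"])
    else:
        T=np.eye(4); q=o["eef_rot"]; T[:3,:3]=R.from_quat([q[1],q[2],q[3],q[0]]).as_matrix(); T[:3,3]=o["eef_pos"]; T=T@np.array(c["T_tool_cam"])
    W=P@T[:3,:3].T+T[:3,3]; W[z==0]=np.nan
    return W
def save(n,img,s=1):
    cv2.imwrite(f"pics/{n}.png",cv2.resize(img[...,::-1],None,fx=s,fy=s))
E
python3 - <<'E'
from h import *
o=ctrl.get_obs(); print({k:np.round(v,3) for k,v in o.items()})
a=ctrl.camera("scene"); b=ctrl.camera("top")
for n,c in(("scene",a),("top",b)):
    np.savez(f"{n}.npz",img=c["img"],W=cloud(c)); print(n,c["fovy"],np.round(c["extrinsics"],3).tolist())
save("s0",np.vstack([cv2.resize(a["img"],(400,300)),cv2.resize(b["img"],(400,300))]))
E
```

```text
{'time_s': np.float64(0.0), 'q': array([-1.374,  0.182,  1.608, -0.   ,  1.354, -0.206]), 'dq': array([ 0.001,  0.001,  0.   ,  0.001, -0.001,  0.001]), 'joint_efforts': array([-0.0000e+00, -4.4487e+01, -3.5134e+01, -0.0000e+00,  9.0000e-03,
        0.0000e+00]), 'eef_pos': array([ 0.225, -0.528,  0.255]), 'eef_rot': array([-0.001,  0.98 ,  0.2  ,  0.   ]), 'wrist_force': array([-0.11 ,  0.003,  0.205]), 'torque': array([ 0.011, -0.007,  0.018]), 'grasp_force': np.float64(0.0), 'opening': np.float64(1.001)}
scene 55.9624108509969 [[-0.08, 0.859, -0.506, 1.014], [0.997, 0.063, -0.051, 0.046], [-0.012, -0.508, -0.861, 0.883], [0.0, 0.0, 0.0, 1.0]]
top 57.53635724319796 [[0.03, -0.986, 0.166, 0.419], [-0.998, -0.037, -0.041, 0.007], [0.046, -0.164, -0.985, 0.845], [0.0, 0.0, 0.0, 1.0]]
```

View pics/s0.png

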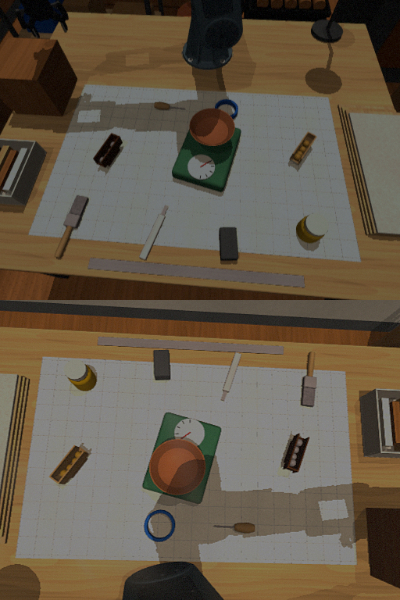

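The light cup with brass balls is at about (386,189) in the scene view and (90,210) in the top view, to the robot's left. The pan is mid-scene at (225,213) in the top view, with the dial farther from the robot.

```bash
python3 - <<'E'
from h import *
T=np.load("top.npz");S=np.load("scene.npz")
crops=[]
for n,D,(u,v),pu,pv in(("top",T,(90,210),(225,213),(235,185)),("scene",S,(386,189),(270,163),(257,213))):
    W=D["W"];img=D["img"]; 
    print(n,"z table near",np.nanmedian(W[v-60:v-45,u-40:u+40,2]))
    m=np.zeros(W.shape[:2],bool); m[v-40:v+40,u-40:u+40]=1
    Z=W[...,2]
    c=W[m&(Z>0.02)&(Z<.09)]
    print("cup n",len(c),"mean",c.mean(0).round(4),"zmax",np.percentile(c[:,2],98))
    t=c[c[:,2]>0.05]
    r=cv2.minAreaRect((t[:,:2]*1000).astype(np.float32)); print("rim rect>50mm",r,cv2.boxPoints(r).round(1).tolist())
    # pan : copper rim
    hsv=cv2.cvtColor(img,cv2.COLOR_RGB2HSV); cm=((hsv[...,0]<14)|(hsv[...,0]>174))&(hsv[...,1]>110)&(hsv[...,2]>50)
    M=np.zeros_like(m);M[pu[1]-70 if 0 else 100:280,130:330]=1
    p=W[cm&M&(Z>0.08)&(Z<.16)]; rim=p[p[:,2]>0.125]
    (cx,cy),rad=cv2.minEnclosingCircle((rim[:,:2]*1000).astype(np.float32)); print("pan",len(p),cx,cy,rad,"z",np.percentile(p[:,2],[1,50,99]))
    g=(hsv[...,0]>50)&(hsv[...,0]<90)&(hsv[...,1]>80)&M
    q=W[g&(Z>0.03)&(Z<.07)]; print("base",cv2.minAreaRect((q[:,:2]*1000).astype(np.float32)),np.median(q[:,2]))
    crops.append(cv2.convertScaleAbs(cv2.resize(img[v-40:v+40,u-40:u+40],(400,400),interpolation=cv2.INTER_CUBIC),alpha=1.6))
save("cup0",np.hstack(crops))
E
```

```text
top z table near -0.00012891028944617133
cup n 1136 mean [0.4958 0.3606 0.0422] zmax 0.060624356353441745
rim rect>50mm ((497.0107727050781, 360.5220947265625), (36.94437789916992, 111.07625579833984), 56.67300796508789) [[440.5, 375.6000061035156], [533.2999877929688, 314.6000061035156], [553.5999755859375, 345.3999938964844], [460.79998779296875, 406.5]]
pan 3961 494.5013122558594 42.89575958251953 73.40473937988281 z [0.09321275 0.10548534 0.13231448]
base ((533.46044921875, 32.04619598388672), (176.38235473632812, 237.1626434326172), 76.10735321044922) 0.04863853433478993
scene z table near 0.0005364667992641681
cup n 528 mean [0.4958 0.3614 0.0401] zmax 0.06200445709203748
rim rect>50mm ((498.2760925292969, 359.94744873046875), (34.98435974121094, 113.35043334960938), 56.70498275756836) [[441.29998779296875, 376.3999938964844], [536.0, 314.20001220703125], [555.2999877929688, 343.5], [460.5, 405.70001220703125]]
pan 2019 494.51422119140625 42.89626693725586 73.88185119628906 z [0.09363638 0.10499157 0.13316739]
base ((536.0582275390625, 32.53861999511719), (179.82574462890625, 238.36631774902344), 76.12649536132812) 0.049383641186037
```

View pics/cup0.png

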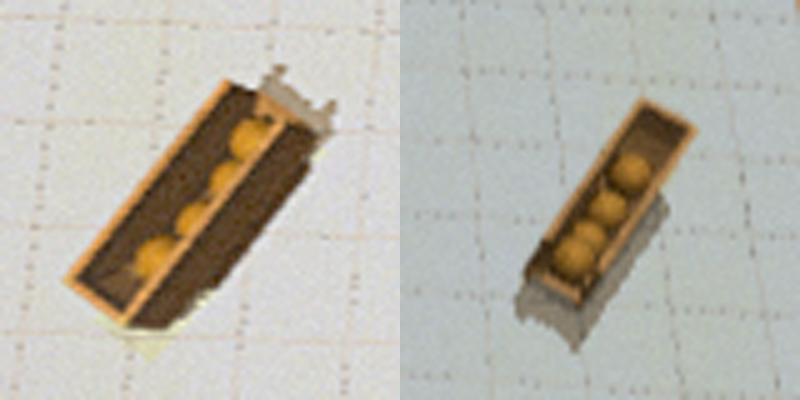

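The cup's mouth is the notched low end, pointing to world (+x, −y), with a heading of about −33°. That puts the cup centre near (0.501, 0.358). The pan centre is near (0.4945, 0.043) and its rim height of 0.132 fits the given sizes.

```bash
cat >> h.py <<'E'
H=np.radians(-33.3)
def pose(yaw,tilt=0):
    # tool frame: z down, x = -cup x ; tilt = mouth down
    c=np.array([np.cos(yaw),np.sin(yaw),0]); u=np.array([0,0,1.]); y=np.cross(u,c)
    M=np.array([-c,np.cross(-u,-c),-u]).T
    return R.from_rotvec(y*tilt)*R.from_matrix(M)
def cur():
    o=ctrl.get_obs(); q=o["eef_rot"]; return np.array(o["eef_pos"]),R.from_quat([q[1],q[2],q[3],q[0]])
def go(p,r,p0=None,r0=None):
    if p0 is None: p0,r0=cur()
    d=r0.inv().apply(np.array(p)-p0); w=(r0.inv()*r).as_rotvec(degrees=True)
    print("shift",d.round(4),"turn",w.round(2)); return d,w
E
python3 - <<'E'
from h import *
p,r=cur(); print(r.as_matrix().round(3).tolist())
go([.40,-.05,.256],pose(np.radians(-95)))
go([.501,.358,.22],pose(H),np.array([.40,-.05,.256]),pose(np.radians(-95)))
T=np.load("top.npz"); W=T["W"][170:250,50:130].reshape(-1,3); c=np.array([np.cos(H),np.sin(H)]); n=np.array([-c[1],c[0]])
d=W[:,:2]-[.5014,.3577]; s=d@c; t=d@n
for a in range(-65,65,10):
    k=(s*1000>a)&(s*1000<a+10)&(abs(t)<.021)&(W[:,2]>.004); print(a,k.sum(),np.percentile(W[k,2],[5,50,97]).round(3) if k.sum() else 0)
E
```

```text
[[0.92, 0.392, -0.0], [0.392, -0.92, 0.002], [0.0, -0.002, -1.0]]
shift [ 3.483e-01 -3.718e-01  2.000e-04] turn [-7.000e-02 -6.000e-02 -6.192e+01]
shift [0.4153 0.0651 0.036 ] turn [  0.    0.  -61.7]
-65 84 [0.027 0.055 0.061]
-55 111 [0.022 0.037 0.06 ]
-45 106 [0.021 0.039 0.06 ]
-35 118 [0.013 0.039 0.06 ]
-25 115 [0.01  0.036 0.06 ]
-15 113 [0.014 0.035 0.061]
-5 109 [0.009 0.038 0.06 ]
5 113 [0.01  0.035 0.06 ]
15 104 [0.011 0.037 0.06 ]
25 111 [0.012 0.04  0.06 ]
35 107 [0.02  0.038 0.06 ]
45 74 [0.023 0.03  0.059]
55 0 0
```

{"fn": "servo_tool", "kwargs": {"series": "-1 0.348 -0.372 0 0 0 -61.9;-1 0.348 -0.372 0 0 0 -61.9;-1 0.348 -0.372 0 0 0 -61.9;-1 0.348 -0.372 0 0 0 -61.9;-1 0.348 -0.372 0 0 0 -61.9;-1 0.348 -0.372 0 0 0 -61.9;-1 0.348 -0.372 0 0 0 -61.9;-1 0.348 -0.372 0 0 0 -61.9;-1 0.348 -0.372 0 0 0 -61.9;-1 0.348 -0.372 0 0 0 -61.9;-1 0.348 -0.372 0 0 0 -61.9;-1 0.348 -0.372 0 0 0 -61.9"}}

```text
time_s: 1.1
eef_pos: [0.3965, -0.0571, 0.2563]
eef_rot: [0.0, 0.738, 0.675, 0.0]
wrist_force: [1.1, -0.8, -0.1]
opening: 1.0
grasp_force: 0.0
```

```bash
python3 - <<'E'
from h import *
print(cur()[0]); go([.501,.358,.22],pose(H))
E
```

```text
[ 0.3965263  -0.05709639  0.25630073]
shift [0.4227 0.0676 0.0362] turn [ 2.000e-02  3.000e-02 -6.174e+01]
```

{"fn": "servo_tool", "kwargs": {"series": "-1 0.415 0.065 0.036 0 0 -61.8;-1 0.415 0.065 0.036 0 0 -61.8;-1 0.415 0.065 0.036 0 0 -61.8;-1 0.415 0.065 0.036 0 0 -61.8;-1 0.415 0.065 0.036 0 0 -61.8;-1 0.415 0.065 0.036 0 0 -61.8;-1 0.415 0.065 0.036 0 0 -61.8;-1 0.415 0.065 0.036 0 0 -61.8;-1 0.415 0.065 0.036 0 0 -61.8;-1 0.415 0.065 0.036 0 0 -61.8;-1 0.415 0.065 0.036 0 0 -61.8;-1 0.415 0.065 0.036 0 0 -61.8"}}

```text
time_s: 2.1
eef_pos: [0.4969, 0.3506, 0.2187]
eef_rot: [-0.001, 0.284, 0.959, -0.001]
wrist_force: [0.2, -0.9, 0.8]
opening: 1.002
grasp_force: 0.0
```

{"fn": "servo_tool", "kwargs": {"series": "-1 0 0 0 0 0 0;-1 0 0 0 0 0 0;-1 0 0 0 0 0 0"}}

```text
time_s: 2.35
eef_pos: [0.4977, 0.3472, 0.2206]
eef_rot: [0.0, 0.287, 0.958, -0.0]
wrist_force: [0.9, 0.0, -0.6]
opening: 0.996
grasp_force: 0.0
```

```bash
python3 - <<'E'
from h import *
o=ctrl.get_obs(); c=ctrl.camera("wrist"); W=cloud(c,o); p,r=cur(); print(p,o["q"].round(3))
Z=W[...,2]; k=(Z>.052)&(Z<.075)&(abs(W[...,0]-.5)<.08)&(abs(W[...,1]-.358)<.08)
t=W[k]; print(len(t),np.median(t[:,2]),cv2.minAreaRect((t[:,:2]*1000).astype(np.float32)))
save("w0",c["img"]); go([.501,.358,.04],pose(H))
E
```

```text
[0.4977977  0.34723785 0.22079483] [ 0.414  0.283  1.558 -0.     1.301 -0.575]
928 0.05985141175084521 ((498.7319030761719, 361.0267028808594), (34.986915588378906, 110.3601303100586), 56.74814224243164)
shift [0.0033 0.0107 0.1808] turn [ 0.02  0.02 -0.02]
```

View pics/w0.png

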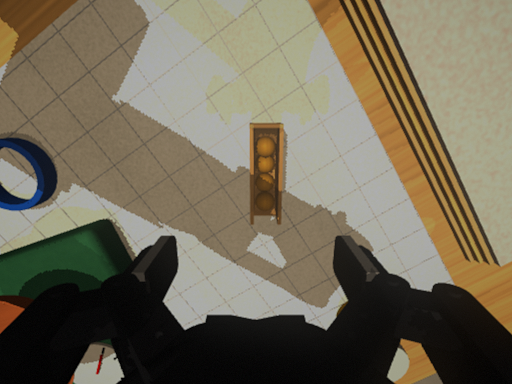

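The wrist view shows four brass balls in line and the cup's mouth at the bottom (265,220). Its rim measures 35×110 mm, so the centre estimate holds.

{"fn": "servo_tool", "kwargs": {"series": "-1 0.0025 0.0115 0.03 0 0 0;-1 0.0025 0.0115 0.06 0 0 0;-1 0.0025 0.0115 0.09 0 0 0;-1 0.0025 0.0115 0.115 0 0 0;-1 0.0025 0.0115 0.14 0 0 0;-1 0.0025 0.0115 0.16 0 0 0;-1 0.0025 0.0115 0.175 0 0 0;-1 0.0025 0.0115 0.181 0 0 0;-1 0.0025 0.0115 0.181 0 0 0;-1 0.0025 0.0115 0.181 0 0 0;-1 0.0025 0.0115 0.181 0 0 0"}}

```text
time_s: 3.32
eef_pos: [0.503, 0.3597, 0.041]
eef_rot: [0.001, 0.286, 0.958, 0.001]
wrist_force: [-0.0, 0.3, 0.4]
opening: 1.0
grasp_force: 0.0
```

```bash
python3 - <<'E'
from h import *
go([.502,.358,.04],pose(H))
E
```

```text
shift [-0.0001 -0.002   0.001 ] turn [0.13 0.08 0.05]
```

{"fn": "servo_tool", "kwargs": {"series": "-0.4 0 -0.002 0.001 0 0 0;0 0 -0.002 0.001 0 0 0;0.05 0 -0.002 0.001 0 0 0;0.1 0 -0.002 0.001 0 0 0;0.15 0 -0.002 0.001 0 0 0;0.2 0 -0.002 0.001 0 0 0;0.3 0 -0.002 0.001 0 0 0;0.5 0 -0.002 0.001 0 0 0;1 0 -0.002 0.001 0 0 0;1 0 -0.002 0.001 0 0 0;1 0 -0.002 0.001 0 0 0;1 0 -0.002 0.001 0 0 0"}}

```text
time_s: 4.32
eef_pos: [0.501, 0.3581, 0.0387]
eef_rot: [0.0, 0.286, 0.958, 0.0]
wrist_force: [-1.9, 0.8, 5.7]
opening: 0.398
grasp_force: 60.1
```

{"fn": "servo_tool", "kwargs": {"series": "1 0 0 -0.003 0 0 0;1 0 0 -0.01 0 0 0;1 0 0 -0.022 0 0 0;1 0 0 -0.038 0 0 0;1 0 0 -0.056 0 0 0;1 0 0 -0.076 0 0 0;1 0 0 -0.096 0 0 0;1 0 0 -0.116 0 0 0;1 0 0 -0.134 0 0 0;1 0 0 -0.149 0 0 0;1 0 0 -0.158 0 0 0;1 0 0 -0.162 0 0 0"}}

```text
time_s: 5.32
eef_pos: [0.5013, 0.3581, 0.2025]
eef_rot: [0.001, 0.286, 0.958, 0.001]
wrist_force: [1.1, -0.4, -3.2]
opening: 0.407
grasp_force: 60.1
```

```bash
python3 - <<'E'
from h import *
# pan xy, lip 12 short of pan centre at tilt .5 -> cup centre 55 behind
c=np.array([np.cos(H),np.sin(H),0]); t=np.array([.4945,.0429,.2])-c*.055; print(t)
go(t,pose(H)); o=ctrl.get_obs(); print(o["opening"],o["wrist_force"])
E
```

```text
[0.4485306  0.07309625 0.2       ]
shift [-0.112  -0.2674  0.0021] turn [0.14 0.09 0.08]
0.4072160471722223 [ 1.13175923 -0.42632925 -3.23832382]
```

{"fn": "servo_tool", "kwargs": {"series": "1 -0.001 -0.003 0 0 0 0;1 -0.003 -0.008 0 0 0 0;1 -0.007 -0.016 0 0 0 0;1 -0.011 -0.027 0 0 0 0;1 -0.016 -0.039 0 0 0 0;1 -0.021 -0.051 0 0 0 0;1 -0.026 -0.063 0 0 0 0;1 -0.031 -0.075 0 0 0 0;1 -0.036 -0.087 0 0 0 0;1 -0.041 -0.099 0 0 0 0;1 -0.046 -0.111 0 0 0 0;1 -0.051 -0.123 0 0 0 0"}}

```text
time_s: 6.32
eef_pos: [0.4758, 0.2257, 0.2004]
eef_rot: [0.0, 0.286, 0.958, 0.0]
wrist_force: [-0.5, 0.6, -3.4]
opening: 0.403
grasp_force: 60.1
```

{"fn": "servo_tool", "kwargs": {"series": "1 -0.005 -0.012 0 0 0 0;1 -0.010 -0.024 0 0 0 0;1 -0.015 -0.036 0 0 0 0;1 -0.020 -0.048 0 0 0 0;1 -0.025 -0.060 0 0 0 0;1 -0.030 -0.072 0 0 0 0;1 -0.035 -0.084 0 0 0 0;1 -0.040 -0.096 0 0 0 0;1 -0.045 -0.108 0 0 0 0;1 -0.050 -0.120 0 0 0 0;1 -0.054 -0.129 0 0 0 0;1 -0.057 -0.136 0 0 0 0"}}

```text
time_s: 7.32
eef_pos: [0.4489, 0.0808, 0.2004]
eef_rot: [0.0, 0.286, 0.958, 0.0]
wrist_force: [0.4, 0.7, -4.0]
opening: 0.406
grasp_force: 60.2
```

{"fn": "servo_tool", "kwargs": {"series": "1 -0.002 -0.005 0 0 0 0;1 -0.003 -0.008 0 0 0 0;1 -0.003 -0.008 0 0 0 0;1 -0.003 -0.008 0 0 0 0;1 -0.003 -0.008 0 0 0 0;1 -0.003 -0.008 0 0 0 0"}}

```text
time_s: 7.82
eef_pos: [0.4473, 0.0741, 0.2002]
eef_rot: [-0.0, 0.286, 0.958, 0.0]
wrist_force: [-0.3, 1.1, -4.1]
opening: 0.405
grasp_force: 60.2
```

```bash
python3 - <<'E'
from h import *
o=ctrl.get_obs();a=ctrl.camera("scene");b=ctrl.camera("top");w=ctrl.camera("wrist")
go([.4485,.0731,.2],pose(H))
# rotate 0.25 rad about cup centre (8.7 below TCP) with centre down to z .172
go(np.array([.4485,.0731,.172])+R.from_rotvec(.25*np.array([-np.sin(H),np.cos(H),0])).apply([0,0,.0087]),pose(H,.25))
f=lambda i,x,y,n=90:cv2.resize(i[y-n*3//4:y+n*3//4,x-n:x+n],(400,300),interpolation=cv2.INTER_CUBIC)
save("p0",cv2.convertScaleAbs(np.vstack([np.hstack([f(a["img"],265,190),f(b["img"],230,190)]),np.hstack([cv2.resize(w["img"],(400,300)),f(a["img"],258,213,30)])]),alpha=1.5))
E
```

```text
shift [-0.0015 -0.0001  0.0003] turn [ 0.   -0.01  0.11]
shift [-0.0037 -0.0001  0.0198] turn [-1.000e-02  1.432e+01  1.100e-01]
```

View pics/p0.png

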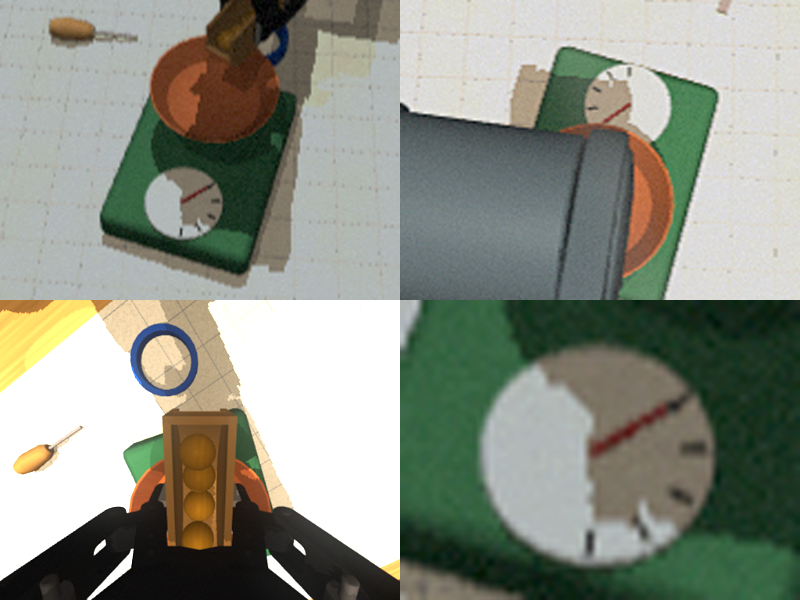

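Wrist view: all four balls are in the cup (bottom-left panel, x≈198, y 450–535). The dial needle sits on mark 0 (bottom-right panel). The scene camera sees both the dial and the front of the pan, so I'll start tilting.

{"fn": "servo_tool", "kwargs": {"series": "1 0 0 0.001 0 0.7 0;1 -0.001 0 0.003 0 2 0;1 -0.001 0 0.005 0 3.5 0;1 -0.0015 0 0.007 0 5 0;1 -0.002 0 0.009 0 6.5 0;1 -0.002 0 0.011 0 8 0;1 -0.0025 0 0.013 0 9.5 0;1 -0.003 0 0.015 0 11 0;1 -0.003 0 0.017 0 12.4 0;1 -0.0035 0 0.019 0 13.6 0;1 -0.0037 0 0.0198 0 14.3 0;1 -0.0037 0 0.0198 0 14.3 0"}}

```text
time_s: 8.97
eef_pos: [0.4505, 0.0714, 0.18]
eef_rot: [-0.12, 0.284, 0.951, 0.036]
wrist_force: [-0.3, -1.1, -3.7]
opening: 0.402
grasp_force: 60.2
```

```bash
cat >> h.py <<'E'
def needle(img):
    s=img[185:245,215:300].astype(int); m=(s[...,0]>s[...,1]+35)&(s[...,0]>s[...,2]+35)
    # keep reds inside dial disc
    v,u=np.nonzero(m); u=u+215; v=v+185; k=np.hypot(u-258,v-213)<19; u,v=u[k],v[k]
    if len(u)<4: return None
    return len(u),u.mean()-258,v.mean()-213
def mon(tag=None):
    a=ctrl.camera("scene"); o=ctrl.get_obs(); W=cloud(a); hsv=cv2.cvtColor(a["img"],cv2.COLOR_RGB2HSV)
    m=((hsv[...,0]<14)|(hsv[...,0]>174))&(hsv[...,1]>110)&(hsv[...,2]>50); m[:,:200]=0;m[:,330:]=0;m[:100]=0;m[240:]=0
    P=W[m&(W[...,2]>.07)&(W[...,2]<.15)]
    rr=np.hypot(P[:,0]-.4945,P[:,1]-.0429); k=(P[:,0]>.50)
    rim=np.percentile(P[k&(rr>.066),2],90)
    print("t",round(o["time_s"],2),"needle",np.round(needle(a["img"]),2),"rim z",rim.round(4),"F",np.round(o["wrist_force"],2),"tilt",np.degrees(np.arccos(-cur()[1].as_matrix()[2,2])).round(2))
    w=ctrl.camera("wrist")
    if tag:
        f=lambda i,x,y,n=90:cv2.resize(i[y-n*3//4:y+n*3//4,x-n:x+n],(400,300),interpolation=cv2.INTER_CUBIC)
        save(tag,cv2.convertScaleAbs(np.hstack([f(a["img"],265,190),cv2.resize(w["img"],(400,300))]),alpha=1.6))
    return a,w
E
python3 - <<'E'
from h import *
S=np.load("scene.npz"); print(np.round(needle(S["img"]),2))
mon("t1"); print(cur()[0]); 
go(np.array([.4485,.0731,.166])+R.from_rotvec(.25*np.array([-np.sin(H),np.cos(H),0])).apply([0,0,.0087]),pose(H,.25))
E
```

```text
[12.    2.67 -2.75]
t 9.02 needle [ 7.    2.57 -2.71] rim z 0.1331 F [-0.07  0.24 -4.07] tilt 14.34
[0.45039138 0.07162087 0.18040195]
shift [-0.0012  0.0002  0.0058] turn [-0.02  0.02  0.07]
```

View pics/t1.png

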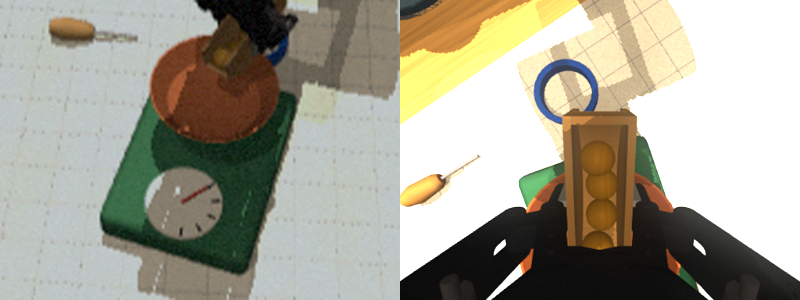

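Four balls are still in the cup and the needle is on 0. Next are small tilt steps with a check after each.

{"fn": "servo_tool", "kwargs": {"series": "1 -0.0005 0 0.002 0 0.3 0;1 -0.001 0 0.004 0 0.7 0;1 -0.0015 0 0.006 0 1.1 0;1 -0.002 0 0.0075 0 1.5 0;1 -0.0022 0 0.0078 0 1.7 0;1 -0.0022 0 0.0078 0 1.7 0;1 -0.0022 0 0.0078 0 1.7 0;1 -0.0022 0 0.0078 0 1.7 0"}}

```text
time_s: 9.73
eef_pos: [0.4506, 0.0715, 0.1724]
eef_rot: [-0.133, 0.283, 0.949, 0.04]
wrist_force: [-0.2, 0.1, -3.9]
opening: 0.404
grasp_force: 60.2
```

```bash
python3 -c "
from h import *
mon()"
```

```text
t 9.78 needle [ 9.    3.33 -3.11] rim z 0.1321 F [-0.3   0.14 -3.03] tilt 15.99
```

{"fn": "servo_tool", "kwargs": {"series": "1 -0.0001 0 0 0 0.4 0;1 -0.0001 0 0 0 0.8 0;1 -0.0002 0 0 0 1.2 0;1 -0.0002 0 0 0 1.2 0;1 -0.0002 0 0 0 1.2 0;1 -0.0002 0 0 0 1.2 0;1 -0.0002 0 0 0 1.2 0"}}

```text
time_s: 10.42
eef_pos: [0.4507, 0.0714, 0.1723]
eef_rot: [-0.143, 0.283, 0.947, 0.043]
wrist_force: [0.9, 0.2, -3.8]
opening: 0.401
grasp_force: 60.2
```

```bash
python3 -c "
from h import *
mon()"
```

```text
t 10.47 needle [ 9.    4.44 -3.67] rim z 0.1325 F [-0.73  0.04 -3.99] tilt 17.2
```

{"fn": "servo_tool", "kwargs": {"series": "1 -0.0001 0 0 0 0.4 0;1 -0.0001 0 0 0 0.8 0;1 -0.0002 0 0 0 1.2 0;1 -0.0002 0 0 0 1.2 0;1 -0.0002 0 0 0 1.2 0;1 -0.0002 0 0 0 1.2 0;1 -0.0002 0 0 0 1.2 0"}}

```text
time_s: 11.1
eef_pos: [0.4508, 0.0713, 0.1722]
eef_rot: [-0.153, 0.282, 0.946, 0.046]
wrist_force: [-0.1, -0.3, -4.5]
opening: 0.405
grasp_force: 60.2
```

```bash
python3 -c "
from h import *
mon()"
```

```text
t 11.15 needle [ 8.    2.88 -2.88] rim z 0.1326 F [-0.06  0.41 -3.79] tilt 18.4
```

{"fn": "servo_tool", "kwargs": {"series": "1 -0.0001 0 0 0 0.4 0;1 -0.0001 0 0 0 0.8 0;1 -0.0002 0 0 0 1.2 0;1 -0.0002 0 0 0 1.2 0;1 -0.0002 0 0 0 1.2 0;1 -0.0002 0 0 0 1.2 0;1 -0.0002 0 0 0 1.2 0"}}

```text
time_s: 11.78
eef_pos: [0.451, 0.0712, 0.1722]
eef_rot: [-0.163, 0.282, 0.944, 0.049]
wrist_force: [0.6, 0.1, -3.6]
opening: 0.401
grasp_force: 60.2
```

```bash
python3 -c "
from h import *
mon()"
```

```text
t 11.83 needle [ 6.    5.5  -4.33] rim z 0.1327 F [ 1.22  0.31 -3.08] tilt 19.6
```

{"fn": "servo_tool", "kwargs": {"series": "1 -0.0001 0 0 0 0.4 0;1 -0.0001 0 0 0 0.8 0;1 -0.0002 0 0 0 1.2 0;1 -0.0002 0 0 0 1.2 0;1 -0.0002 0 0 0 1.2 0;1 -0.0002 0 0 0 1.2 0;1 -0.0002 0 0 0 1.2 0"}}

```text
time_s: 12.47
eef_pos: [0.4512, 0.0711, 0.1721]
eef_rot: [-0.173, 0.281, 0.943, 0.052]
wrist_force: [0.3, -0.7, -2.1]
opening: 0.401
grasp_force: 60.2
```

```bash
python3 -c "
from h import *
mon()"
```

```text
t 12.52 needle [ 5.   2.6 -1. ] rim z 0.1246 F [ 0.86  1.16 -3.42] tilt 20.8
```

{"fn": "servo_tool", "kwargs": {"series": "1 -0.0001 0 0 0 0.4 0;1 -0.0001 0 0 0 0.8 0;1 -0.0002 0 0 0 1.2 0;1 -0.0002 0 0 0 1.2 0;1 -0.0002 0 0 0 1.2 0;1 -0.0002 0 0 0 1.2 0;1 -0.0002 0 0 0 1.2 0"}}

```text
time_s: 13.15
eef_pos: [0.4513, 0.071, 0.1721]
eef_rot: [-0.183, 0.281, 0.941, 0.055]
wrist_force: [-0.1, 0.6, -3.3]
opening: 0.402
grasp_force: 60.2
```

```bash
python3 -c "
from h import *
mon()"
```

```text
Traceback (most recent call last):
  File "h.py", line 39, in mon
    print("t",round(o["time_s"],2),"needle",np.round(needle(a["img"]),2),"rim z",rim.round(4),"F",np.round(o["wrist_force"],2),"tilt",np.degrees(np.arccos(-cur()[1].as_matrix()[2,2])).round(2))
                                            ~~~~~~~~^^^^^^^^^^^^^^^^^^^^
TypeError: unsupported operand type(s) for *: 'NoneType' and 'float'
```

Rim z fell by 8 mm, which is one ball. The red threshold was too strict in shadow, so I'll fix that and look.

```bash
sed -i 's/s\[...,1\]+35)&(s\[...,0\]>s\[...,2\]+35)/s[...,1]+22)\&(s[...,0]>s[...,2]+22)/; s/np.round(needle(a\["img"\]),2)/needle(a["img"])/' h.py; python3 -c "
from h import *
mon('t2')"
```

```text
t 13.25 needle (14, np.float64(4.5), np.float64(-1.0)) rim z 0.1247 F [ 0.3   0.93 -2.42] tilt 22.0
```

View pics/t2.png

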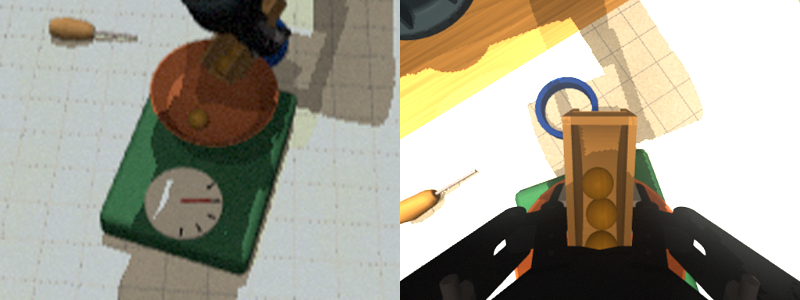

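One ball is in the pan at (200,118), the needle is at mark 1 and three balls are left in the cup. I'll keep tilting.

{"fn": "servo_tool", "kwargs": {"series": "1 -0.0001 0 0 0 0.4 0;1 -0.0001 0 0 0 0.8 0;1 -0.0002 0 0 0 1.2 0;1 -0.0002 0 0 0 1.6 0;1 -0.0003 0 0 0 2 0;1 -0.0003 0 0 0 2 0;1 -0.0003 0 0 0 2 0;1 -0.0003 0 0 0 2 0"}}

```text
time_s: 13.97
eef_pos: [0.4516, 0.0709, 0.1719]
eef_rot: [-0.199, 0.28, 0.937, 0.059]
wrist_force: [0.4, -0.4, -4.0]
opening: 0.404
grasp_force: 60.2
```

```bash
python3 -c "
from h import *
mon()"
```

```text
t 14.02 needle (14, np.float64(4.5), np.float64(-1.0)) rim z 0.1248 F [ 0.65 -0.18 -3.96] tilt 24.0
```

{"fn": "servo_tool", "kwargs": {"series": "1 -0.0001 0 0 0 0.4 0;1 -0.0001 0 0 0 0.8 0;1 -0.0002 0 0 0 1.2 0;1 -0.0002 0 0 0 1.2 0;1 -0.0002 0 0 0 1.2 0;1 -0.0002 0 0 0 1.2 0;1 -0.0002 0 0 0 1.2 0"}}

```text
time_s: 14.65
eef_pos: [0.4517, 0.0708, 0.1719]
eef_rot: [-0.209, 0.279, 0.935, 0.062]
wrist_force: [-0.5, 0.3, -3.7]
opening: 0.402
grasp_force: 60.2
```

```bash
python3 -c "
from h import *
mon()"
```

```text
t 14.7 needle (14, np.float64(4.5), np.float64(-1.0)) rim z 0.1245 F [-0.16  0.27 -3.16] tilt 25.2
```

{"fn": "servo_tool", "kwargs": {"series": "1 -0.0001 0 0 0 0.4 0;1 -0.0001 0 0 0 0.7 0;1 -0.0001 0 0 0 1 0;1 -0.0001 0 0 0 1 0;1 -0.0001 0 0 0 1 0;1 -0.0001 0 0 0 1 0;1 -0.0001 0 0 0 1 0"}}

```text
time_s: 15.33
eef_pos: [0.4518, 0.0707, 0.1718]
eef_rot: [-0.217, 0.278, 0.933, 0.065]
wrist_force: [0.0, -0.7, -2.9]
opening: 0.401
grasp_force: 60.2
```

```bash
python3 -c "
from h import *
mon()"
```

```text
t 15.38 needle (14, np.float64(4.5), np.float64(-1.0)) rim z 0.1248 F [-0.66 -0.17 -3.66] tilt 26.2
```

{"fn": "servo_tool", "kwargs": {"series": "1 -0.0001 0 0 0 0.4 0;1 -0.0001 0 0 0 0.7 0;1 -0.0001 0 0 0 1 0;1 -0.0001 0 0 0 1 0;1 -0.0001 0 0 0 1 0;1 -0.0001 0 0 0 1 0;1 -0.0001 0 0 0 1 0;1 -0.0001 0 0 0 1 0"}}

```text
time_s: 16.1
eef_pos: [0.4519, 0.0707, 0.1718]
eef_rot: [-0.225, 0.278, 0.931, 0.067]
wrist_force: [-0.6, 0.2, -2.7]
opening: 0.402
grasp_force: 60.1
```

```bash
python3 -c "
from h import *
mon()"
```

```text
t 16.15 needle (14, np.float64(4.5), np.float64(-1.0)) rim z 0.1252 F [ 0.02 -0.5  -3.77] tilt 27.2
```

{"fn": "servo_tool", "kwargs": {"series": "1 -0.0001 0 0 0 0.4 0;1 -0.0001 0 0 0 0.7 0;1 -0.0001 0 0 0 1 0;1 -0.0001 0 0 0 1 0;1 -0.0001 0 0 0 1 0;1 -0.0001 0 0 0 1 0;1 -0.0001 0 0 0 1 0;1 -0.0001 0 0 0 1 0"}}

```text
time_s: 16.87
eef_pos: [0.452, 0.0706, 0.1718]
eef_rot: [-0.233, 0.277, 0.929, 0.07]
wrist_force: [-0.3, 0.3, -4.2]
opening: 0.404
grasp_force: 60.1
```

```bash
python3 -c "
from h import *
mon()"
```

```text
t 16.92 needle (14, np.float64(4.5), np.float64(-1.0)) rim z 0.1245 F [ 0.06  0.02 -3.74] tilt 28.2
```

{"fn": "servo_tool", "kwargs": {"series": "1 -0.0001 0 0 0 0.4 0;1 -0.0001 0 0 0 0.7 0;1 -0.0001 0 0 0 1 0;1 -0.0001 0 0 0 1 0;1 -0.0001 0 0 0 1 0;1 -0.0001 0 0 0 1 0;1 -0.0001 0 0 0 1 0;1 -0.0001 0 0 0 1 0"}}

```text
time_s: 17.63
eef_pos: [0.452, 0.0706, 0.1717]
eef_rot: [-0.242, 0.277, 0.927, 0.072]
wrist_force: [-0.8, 0.7, -3.9]
opening: 0.405
grasp_force: 60.1
```

```bash
python3 -c "
from h import *
mon()"
```

```text
t 17.68 needle (14, np.float64(4.5), np.float64(-1.0)) rim z 0.1257 F [ 1.09  0.3  -2.49] tilt 29.2
```

{"fn": "servo_tool", "kwargs": {"series": "1 -0.0001 0 0 0 0.4 0;1 -0.0001 0 0 0 0.7 0;1 -0.0001 0 0 0 1 0;1 -0.0001 0 0 0 1 0;1 -0.0001 0 0 0 1 0;1 -0.0001 0 0 0 1 0;1 -0.0001 0 0 0 1 0;1 -0.0001 0 0 0 1 0"}}

```text
time_s: 18.4
eef_pos: [0.4521, 0.0705, 0.1717]
eef_rot: [-0.25, 0.276, 0.925, 0.074]
wrist_force: [0.1, 0.8, -2.5]
opening: 0.405
grasp_force: 60.1
```

```bash
python3 -c "
from h import *
mon('t3')"
```

```text
t 18.45 needle (17, np.float64(3.5882352941176237), np.float64(3.235294117647072)) rim z 0.1131 F [-0.11 -0.54 -2.48] tilt 30.19
```

A second ball has dropped. I'll tilt back at once, then look.

{"fn": "servo_tool", "kwargs": {"series": "1 0 0 0 0 -0.5 0;1 0.0001 0 0 0 -1.2 0;1 0.0003 0 0 0 -2.2 0;1 0.0005 0 0 0 -3.2 0;1 0.0006 0 0 0 -4.2 0;1 0.0008 0 0 0 -5.2 0;1 0.001 0 0 0 -6.2 0;1 0.001 0 0 0 -7 0;1 0.001 0 0 0 -7.5 0;1 0.001 0 0 0 -7.5 0;1 0.001 0 0 0 -7.5 0"}}

```text
time_s: 19.42
eef_pos: [0.4513, 0.071, 0.1723]
eef_rot: [-0.189, 0.28, 0.94, 0.056]
wrist_force: [0.5, 1.0, -1.7]
opening: 0.404
grasp_force: 60.2
```

```bash
python3 -c "
from h import *
mon('t4')
a=cv2.imread('pics/t3.png');b=cv2.imread('pics/t4.png');cv2.imwrite('pics/t34.png',np.vstack([a,b]))"
```

```text
t 19.47 needle (16, np.float64(3.6875), np.float64(1.75)) rim z 0.1178 F [ 0.18  0.13 -1.85] tilt 22.7
```

View pics/t34.png

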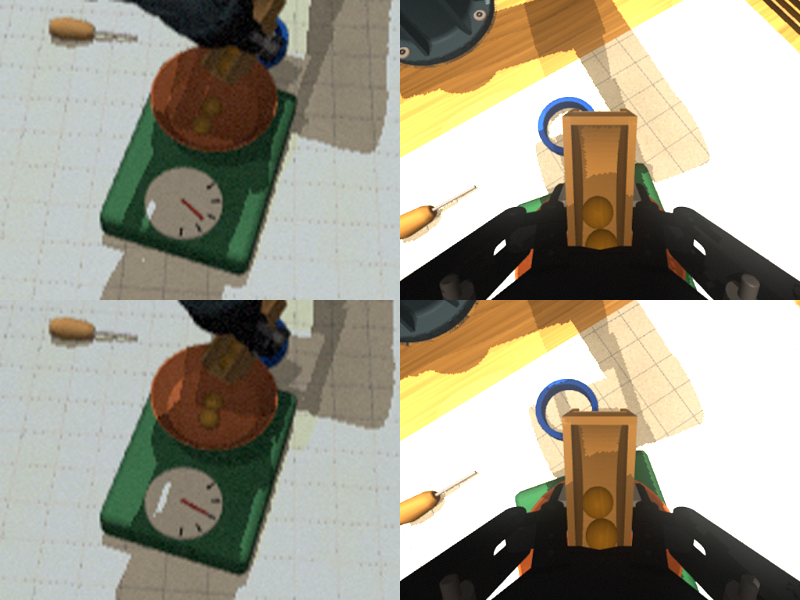

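Two balls are in the pan at (212,397–415), the needle is at mark 2 and two balls remain in the cup. I'll level the cup while rising, then carry it away.

{"fn": "servo_tool", "kwargs": {"series": "1 0.001 0 -0.002 0 -0.8 0;1 0.003 0 -0.006 0 -2.2 0;1 0.005 0 -0.01 0 -4.2 0;1 0.007 0 -0.015 0 -6.5 0;1 0.009 0 -0.019 0 -9 0;1 0.011 0 -0.023 0 -11.5 0;1 0.013 0 -0.026 0 -14 0;1 0.015 0 -0.028 0 -16.5 0;1 0.0155 0 -0.028 0 -19 0;1 0.0155 0 -0.028 0 -21 0;1 0.0155 0 -0.028 0 -22.3 0;1 0.0155 0 -0.028 0 -22.7 0"}}

```text
time_s: 20.52
eef_pos: [0.448, 0.0733, 0.2044]
eef_rot: [0.001, 0.286, 0.958, -0.0]
wrist_force: [-0.2, -0.0, -2.7]
opening: 0.404
grasp_force: 60.2
```

```bash
python3 - <<'E'
from h import *
p,r=cur(); print(p, np.degrees(np.arccos(-r.as_matrix()[2,2])))
go([.502,.345,p[2]],pose(H)); mon()
E
```

```text
[0.44796196 0.0733447  0.20437909] 0.0996979423225377
shift [ 1.034e-01  2.569e-01 -1.000e-04] turn [0.02 0.1  0.12]
t 20.57 needle (17, np.float64(3.882352941176464), np.float64(1.8235294117646959)) rim z 0.117 F [ 0.23  0.03 -2.6 ] tilt 0.06
```

{"fn": "servo_tool", "kwargs": {"series": "1 0.001 0.003 0 0 0 0;1 0.003 0.008 0 0 0 0;1 0.007 0.016 0 0 0 0;1 0.011 0.027 0 0 0 0;1 0.016 0.039 0 0 0 0;1 0.021 0.051 0 0 0 0;1 0.026 0.063 0 0 0 0;1 0.031 0.075 0 0 0 0;1 0.036 0.087 0 0 0 0;1 0.041 0.099 0 0 0 0;1 0.046 0.111 0 0 0 0;1 0.051 0.123 0 0 0 0"}}

```text
time_s: 21.62
eef_pos: [0.4732, 0.2051, 0.2036]
eef_rot: [-0.0, 0.286, 0.958, -0.0]
wrist_force: [0.6, -0.3, -3.0]
opening: 0.4
grasp_force: 60.2
```

{"fn": "servo_tool", "kwargs": {"series": "1 0.005 0.012 0 0 0 0;1 0.010 0.024 0 0 0 0;1 0.015 0.036 0 0 0 0;1 0.020 0.048 0 0 0 0;1 0.025 0.060 0 0 0 0;1 0.030 0.072 0 0 0 0;1 0.035 0.084 0 0 0 0;1 0.040 0.096 0 0 0 0;1 0.045 0.108 0 0 0 0;1 0.048 0.117 0 0 0 0;1 0.050 0.124 0 0 0 0;1 0.051 0.127 0 0 0 0"}}

```text
time_s: 22.62
eef_pos: [0.5003, 0.339, 0.2039]
eef_rot: [0.0, 0.286, 0.958, 0.0]
wrist_force: [-1.2, -0.9, -2.6]
opening: 0.402
grasp_force: 60.2
```

{"fn": "servo_tool", "kwargs": {"series": "1 0 0 0.004 0 0 0;1 0 0 0.014 0 0 0;1 0 0 0.028 0 0 0;1 0 0 0.044 0 0 0;1 0 0 0.062 0 0 0;1 0 0 0.08 0 0 0;1 0 0 0.098 0 0 0;1 0 0 0.114 0 0 0;1 0 0 0.128 0 0 0;1 0 0 0.138 0 0 0;1 0 0 0.142 0 0 0;1 0 0 0.142 0 0 0"}}

```text
time_s: 23.62
eef_pos: [0.4994, 0.3374, 0.0607]
eef_rot: [-0.001, 0.286, 0.958, -0.001]
wrist_force: [-0.3, 1.2, -2.5]
opening: 0.403
grasp_force: 60.2
```

```bash
python3 - <<'E'
from h import *
go([.502,.345,.040],pose(H)); a,w=mon("t5"); o=ctrl.get_obs(); print(cur()[0])
W=cloud(w,o); Z=W[...,2]; k=(Z<.02)&(np.hypot(W[...,0]-.5,W[...,1]-.345)<.15); print("table z",np.nanmedian(Z[k]))
W=cloud(a);d=W[...,:2]-cur()[0][:2]; k=(np.hypot(d[...,0],d[...,1])<.07)&(W[...,2]>.02)&(W[...,2]<.1)
c=np.array([np.cos(H),np.sin(H)]); s=d@c; t=d@np.array([-c[1],c[0]])
k2=k&(abs(abs(t)-.016)<.003)&(s<-.02); print("rear rim z",np.percentile(W[k2][:,2],[50,90]))
E
```

```text
shift [0.002  0.0078 0.0207] turn [-0.1  -0.07  0.06]
t 23.67 needle (19, np.float64(3.473684210526301), np.float64(1.6842105263157805)) rim z 0.117 F [ 0.11  0.12 -2.89] tilt 0.03
[0.5006365  0.33809097 0.0625877 ]
table z 0.0017246804032436114
rear rim z [0.03481655 0.04499858]
```

{"fn": "servo_tool", "kwargs": {"series": "1 0 0 0.003 0 0 0;1 0 0 0.007 0 0 0;1 0 0 0.011 0 0 0;1 0 0 0.014 0 0 0;1 0 0 0.017 0 0 0;1 0 0 0.019 0 0 0;1 0 0 0.02 0 0 0;1 0 0 0.021 0 0 0;1 0 0 0.0215 0 0 0;1 0 0 0.0215 0 0 0;1 0 0 0.0215 0 0 0"}}

```text
time_s: 24.63
eef_pos: [0.5002, 0.3379, 0.0406]
eef_rot: [0.0, 0.286, 0.958, 0.0]
wrist_force: [0.5, -0.3, -3.1]
opening: 0.401
grasp_force: 60.2
```

```bash
python3 -c "
from h import *
for i in range(3): o=ctrl.get_obs(); print(o['eef_pos'],o['wrist_force']); ctrl.camera('wrist')"
```

```text
[0.50019439 0.33794834 0.04056585] [ 0.50086405 -0.3339259  -3.08696924]
[0.50019936 0.33796186 0.04057515] [ 0.08512882 -0.56596787 -2.39480571]
[0.50026032 0.33799678 0.04065215] [ 0.4894261   0.06868624 -3.50886419]
```

Still hanging, about 1–2 mm to go.

{"fn": "servo_tool", "kwargs": {"series": "1 0 0 0.0005 0 0 0;1 0 0 0.001 0 0 0;1 0 0 0.0015 0 0 0;1 0 0 0.002 0 0 0;1 0 0 0.002 0 0 0;1 0 0 0.002 0 0 0"}}

```text
time_s: 25.28
eef_pos: [0.5001, 0.338, 0.0387]
eef_rot: [-0.0, 0.286, 0.958, -0.0]
wrist_force: [-2.4, -0.1, 0.9]
opening: 0.404
grasp_force: 60.7
```

Contact made: the cup's weight is off the hand. Opening now.

{"fn": "servo_tool", "kwargs": {"series": "0.3 0 0 0 0 0 0;0.22 0 0 0 0 0 0;0.15 0 0 0 0 0 0;0.1 0 0 0 0 0 0;0 0 0 0 0 0 0;-0.2 0 0 0 0 0 0;-0.5 0 0 0 0 0 0;-1 0 0 0 0 0 0;-1 0 0 0 0 0 0;-1 0 0 0 0 0 0;-1 0 0 0 0 0 0;-1 0 0 0 0 0 0"}}

```text
time_s: 26.28
eef_pos: [0.5001, 0.3379, 0.0385]
eef_rot: [0.0, 0.286, 0.958, 0.0]
wrist_force: [0.4, -0.5, -0.1]
opening: 0.999
grasp_force: 0.0
```

{"fn": "servo_tool", "kwargs": {"series": "-1 0 0 -0.005 0 0 0;-1 0 0 -0.015 0 0 0;-1 0 0 -0.035 0 0 0;-1 0 0 -0.06 0 0 0;-1 0 0 -0.09 0 0 0;-1 0 0 -0.12 0 0 0;-1 0 0 -0.15 0 0 0;-1 0 0 -0.17 0 0 0;-1 0 0 -0.18 0 0 0;-1 0 0 -0.18 0 0 0;-1 0 0 -0.18 0 0 0"}}

```text
time_s: 27.2
eef_pos: [0.5, 0.3379, 0.2185]
eef_rot: [0.0, 0.286, 0.958, 0.0]
wrist_force: [-0.9, 0.1, -0.6]
opening: 1.002
grasp_force: 0.0
```

```bash
python3 -c "
from h import *
a,w=mon('t6'); b=ctrl.camera('top'); x=cv2.imread('pics/t6.png'); W=cloud(w,ctrl.get_obs()); Z=W[...,2]
k=(Z>.05)&(Z<.075)&(np.hypot(W[...,0]-.5,W[...,1]-.338)<.08); t=W[k]; print(np.percentile(t[:,2],[5,50,95]),cv2.minAreaRect((t[:,:2]*1000).astype(np.float32)))
"
```

```text
t 27.25 needle (19, np.float64(3.473684210526301), np.float64(1.6842105263157805)) rim z 0.1168 F [-0.06 -0.42 -0.49] tilt 0.11
[0.05650253 0.05898503 0.06011058] ((497.49530029296875, 340.03497314453125), (35.06249237060547, 111.32416534423828), 56.78915786743164)
```

View pics/t6.png

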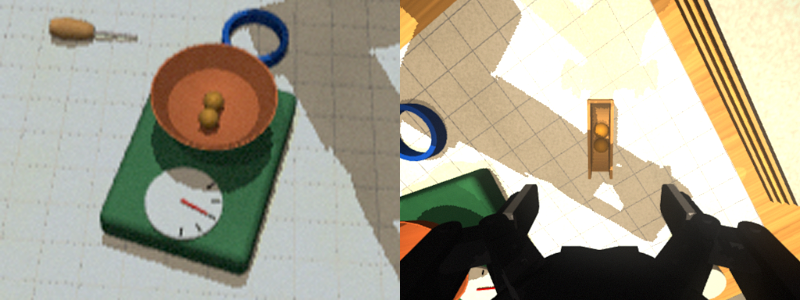

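Two balls lie in the pan at (212,100) and (208,118), and the needle is at mark 2. The cup stands upright at (600,140) with two balls in it, its rim level at 60 mm, and the gripper is clear.

```bash
python3 -c "
from h import *
print(ctrl.hand_in())"
```

```text
the job is handed in; nothing more can be done
None
```

The job is handed in: two brass balls are in the pan with the needle at mark 2, and the light cup stands upright on the table, let go, with the other two still in it.

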